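# Work the template back into the packed row

### The arm

A 7-joint arm with a two-finger parallel gripper is mounted at the origin on the work surface. World frame = base frame: x ahead of the robot, y to its left, z up, the work surface at z = 0. Lengths are in m, angles in rad, forces in N, time in s.
With the tool pointing down it reaches from about 0.425 to 0.875 m from the base axis. Payload 4.7 kg.
Tool frame: the origin (TCP) lies midway between the tips of the shut fingers; the grasp point (between the pads) lies 19 mm behind it; z points along the fingers, y is the direction in which the jaws open and shut (so a half turn about z gives the same grasp; the last joint's range is limited). The gripper opens to 85 mm and grips with 20 to 120 N. Pads are 22 mm wide; open, the fingers measure 114 mm over their backs; the gripper's body (76 mm by 85 mm) begins 54 mm behind the grasp point. The pads swing forward as they close: fully open they stand 13 mm farther back than shut.
Start: joints at [-1.244, 0.321, -0.07, 1.45, 0.023, 1.371, -0.057], TCP at [0.2, 0.618, 0.231] pointing down, gripper open.
Joint ranges: [-2.86, 2.86], [-0.3, 2.09], [-1.38, 1.24], [0.06, 2.45], [-1.56, 4.7], [0.09, 2.05], [-2.69, 2.69]. Speed limits (rad/s): [2.57, 2.57, 3.14, 3.14, 3.14, 3.14, 3.14].

### API

Orientations are given as [roll, pitch, yaw] about the fixed x, y, z axes, in that order (R = Rz(yaw) Ry(pitch) Rx(roll)).
In Python, from plant import r gives the robot as it stands. The module is installed in compiled form; this text tells all that it offers.
- The arm moves only by the tool carry_out, never from a script. Its arguments are lists of equal length, an entry for each row: "xyz": the shift along the tool's x, y, z in mm, a list of three; "twist": the turn about the tool's z in degrees. In form: {"xyz": [[dx, dy, dz], ...], "twist": [twist, ...]}. A call has exactly 10 rows; each row shifts and turns the pose as measured when the row begins, along the tool's axes as they then stand; what a row does not reach is not made up. A row lasts 1/10 s, in which the tool goes at most 50 mm and 8.59 degrees, less where a joint would pass 70% of its speed; a pose out of reach is approached as far as the arm can. A call is refused whole if a number of a shift passes 50 or a number of a turn 8.59, either way. A call with a gripper value outside its range is refused whole. "hand" is the closure, from 0 (fully open) to 1 (shut), set as the call begins (left out, the last holds). The fingers move at their own pace and stop on an object; "grip_force" is the grip in N (left out, the last holds). Time passes only in rows, so rows that do not move let the fingers close, or fill a call up. It gives the time, the measured TCP pose, the force and the opening at its end, in the units of the state.
- r.get_obs(): the state, without advancing time (a new reading comes with each control period).
- r.read_camera(name): name is "scene" or "top" or "wrist"; returns a dict with "image" (400x640x3 uint8, red, green, blue), "fx", "fy", "cx", "cy" (pixels), "camera_from_world" (4x4, takes a point from world to camera coordinates). Camera axes: x right, y down, z forward; pixel columns grow to the right and rows downward; lengths in m; the calibration is good to about 2 mm. A picture is of the moment at which its call begins. There is no depth.
- r.finish_job(): hands the job in, once; it reports no verdict.
The state is a dict: "t": time; "joint_positions": joint angles; "qvel": joint speeds; "tau": joint torques, N m; "tool_pos": TCP position; "tcp_rot": TCP orientation; "ft_force": force on the tool from outside, world axes, zero at the start; "wrist_torque": the same for the moment, N m; "grip_width": finger opening in m.
Only numpy, scipy, OpenCV 4.12 (cv2) and the standard library are available. Lean on these libraries where they do the work, as an engineer would, in place of code of your own. Each camera call takes 0.05 s, during which the arm holds its last target. There are 200 camera calls.

### The job

Take the tall red-gripped bamboo template out of its pale block and work it gently, foot down, into the open gap in the row, easing the boards apart without toppling or lifting any. Feel for the depth strip under it, press it home there with about 12 N for half a second, never over 22 N, and let go: it must rest on the strip, upright and in line with the boards. Leave the mugs, cup and bottle where they are.

Things in the scene. Friction and masses are not known exactly. Their poses are not given: they have to be found in the camera images.
- template: flat bamboo marking template with a red grip, standing upright in the pale block; 16 mm thick (own y), 135 mm tall (own z), 60 mm wide (own x) up to 82 mm height, above that the red grip, 36 mm wide and 16 mm thick, from 82 to 135 mm. Its lowest 20 mm taper like a wedge from 16 mm down to a blunt 8 mm thick foot edge. Smooth oiled bamboo, sliding fairly easily on the boards. About 140 g (100 to 200 g). Origin: centre of the foot edge
- rack: wooden rack, fixed to the table: floor 100 mm (own x) by 190 mm (own y), its top 10 mm above the origin; rails 30 mm high along both long sides, 72 mm apart; fixed end wall 80 mm high, inner face at own y = +79 mm. From the wall towards -y: two boards (nearly) touching, an open gap of 9 to 10 mm, two boards, the sliding stop. Origin: centre of its underside
- gap (a point): nominal middle of the open gap, at floor level (the boards leave it 1 to 2 mm off). In the gap's floor runs a narrow cork depth strip, set by a hidden screw to a height that differs each time, from level with the floor to 16 mm above it, rigid under load: the template comes to rest on it, so its resting height can only be felt. Easing the template in takes 5 to 20 N downward
- stop (a joint): aluminium end stop of the row, 74 mm high, sliding in the rack along its own y; 0 = nearest the row, its face at rack y = -4.5 mm; grows up to 0.045 m as it is pushed away from the row (towards rack -y). Held only by friction, about 4 N
- block: pale wooden block fixed to the table, 100 x 52 x 44 mm high, with a slot open at the top, 66 mm (own x) by 20 mm (own y), slot floor 8 mm above the table, in which the template stands loosely. Origin: centre of its underside
- board1: yellow bamboo board of the row, standing upright on the rack floor: 18 mm thick (own y), 60 mm wide (own x), 75 mm tall, flat-topped; its two long top edges are bevelled (2.5 mm wide, 5 mm high). About 130 g. Origin: centre of its underside. Boards may stand in any order
- board2: light plywood board of the row, standing upright on the rack floor: 18 mm thick (own y), 60 mm wide (own x), 75 mm tall, flat-topped; its two long top edges are bevelled (2.5 mm wide, 5 mm high). About 130 g. Origin: centre of its underside. Boards may stand in any order
- board3: dark brown wood board of the row, standing upright on the rack floor: 18 mm thick (own y), 60 mm wide (own x), 75 mm tall, flat-topped; its two long top edges are bevelled (2.5 mm wide, 5 mm high). About 130 g. Origin: centre of its underside. Boards may stand in any order
- board4: dull olive-brown bamboo board of the row, standing upright on the rack floor: 18 mm thick (own y), 60 mm wide (own x), 75 mm tall, flat-topped; its two long top edges are bevelled (2.5 mm wide, 5 mm high). About 130 g. Origin: centre of its underside. Boards may stand in any order
- tankard: tall bamboo tankard, 84 mm across, 130 mm high; bystander. Origin: centre of its underside
- mug: shorter bamboo mug, 76 mm across, 90 mm high; bystander. Origin: centre of its underside
- water: clear water bottle with blue cap, 64 mm across, 200 mm high; bystander. Origin: centre of its underside
- cup: white plastic cup, 70 mm across, 85 mm high; bystander. Origin: centre of its underside
Mind the look-alikes: they are no part of the job. Leave any purple look-alike of the board2 alone.

How it is judged:
By the outcome, as a careful person would: the job done as asked, in the order asked, and still so for the second after the job is handed in, with the robot touching nothing.
It also fails if it takes over 54 s, if anything falls off the work surface, if the arm or the gripper's body presses on something with over 40 N, if the wrist force passes 120 N, or if a joint passes its speed limit or range.

## Working session

There is one attempt and no reset: what is moved stays moved. The work goes in short steps, Python scripts to look and compute and a tool call to move; the robot and the scene stay as the last step left them, time stands still between calls to the robot, and variables do not carry over. Pictures are saved under pics/ and viewed, about 8 in all and at most 12, crops included, and the job is handed in when it is done.

Besides the shell and the picture viewer there is one more tool, called after ">>>" as name(argument=value, ...) on one line, values as JSON. carry_out: Moves the arm, as the interface text tells. Its arguments: {"type":"object","properties":{"xyz":{"type":"array","items":{"type":"array","items":{"type":"number"}}},"twist":{"type":"array","items":{"type":"number"}},"hand":{"type":"number"},"grip_force":{"type":"number"}},"required":["xyz","twist"]}

```bash
mkdir -p pics
cat > h.py <<'E'
import numpy as np, cv2
from plant import r
def snap(n,f):
    c=r.read_camera(n); cv2.imwrite('pics/'+f+'.png',c['image'][:,:,::-1]); np.savez('pics/'+f+'.npz',**{k:c[k] for k in c}); return c
def ray(c,u,v,z):
    M=np.linalg.inv(np.array(c['camera_from_world'])); d=M[:3,:3]@[(u-float(c['cx']))/float(c['fx']),(v-float(c['cy']))/float(c['fy']),1]; o=M[:3,3]
    return o+d*(z-o[2])/d[2]
def proj(c,p):
    q=np.array(c['camera_from_world'])@np.r_[p,1]; return q[0]/q[2]*c['fx']+c['cx'],q[1]/q[2]*c['fy']+c['cy']
E
python3 - <<'E'
from h import *
for n in('top','scene'):
    c=snap(n,n+'0'); print(n,c['fx'],np.linalg.inv(c['camera_from_world']).round(3).tolist())
print(r.get_obs())
E
```

```text
top 417.5997731392814 [[-0.012, -0.998, 0.066, 0.489], [-1.0, 0.011, -0.018, 0.113], [0.017, -0.066, -0.998, 0.964], [0.0, 0.0, 0.0, 1.0]]
scene 446.7158184480754 [[-0.442, 0.754, -0.486, 1.111], [0.897, 0.367, -0.246, 0.407], [-0.007, -0.545, -0.839, 1.015], [0.0, 0.0, 0.0, 1.0]]
{'t': 0.1, 'joint_positions': array([-1.24390275,  0.32169854, -0.0701047 ,  1.45154084,  0.02258877,
        1.37083562, -0.05689791]), 'qvel': array([-0.00060498, -0.00368293, -0.00113599, -0.00246602, -0.00170239,
        0.00090187,  0.00030501]), 'tau': array([-1.44150931e-04, -4.94877577e+01, -3.84037402e-01, -3.15215778e+01,
        1.27591731e-02,  7.44127290e-03, -1.95035147e-05]), 'tool_pos': array([0.19989684, 0.61798628, 0.23037184]), 'tcp_rot': array([-3.13989915e+00,  7.81354283e-05,  2.82884554e+00]), 'ft_force': array([-0.22925743,  1.27020525, -0.06846748]), 'wrist_torque': array([-0.01799396,  0.00524559, -0.05289637]), 'grip_width': 0.08538589131435148}
```

View pics/top0.png

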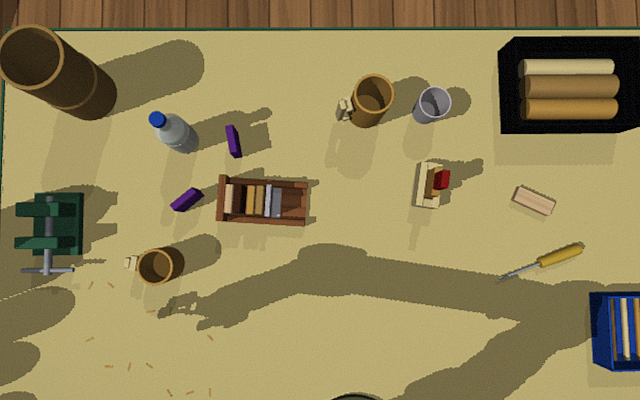

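View pics/scene0.png

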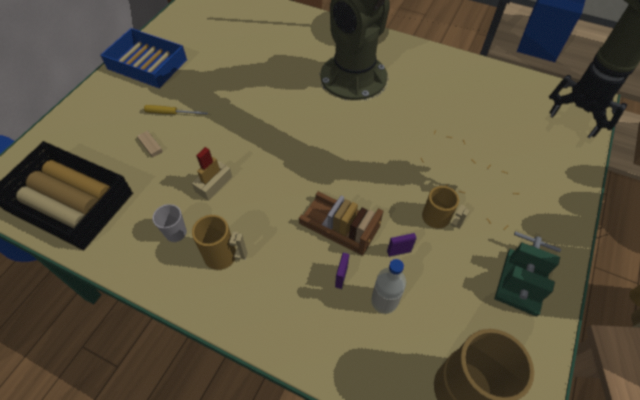

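The top view shows the template, with its red grip, in the pale block at (433,183). The rack is at (265,201), with its wall on the left and the aluminium stop at about x=275. Possible mix-ups are the loose pale piece (533,200), the purple boards (233,140) and (186,199), and the screwdriver (560,256). Only (433,183) has a red grip, so I choose that one and check it in a close crop.

Run:
```python
import cv2,numpy as np
t=cv2.imread('pics/top0.png');s=cv2.imread('pics/scene0.png')
f=lambda a,k:cv2.resize(a,None,fx=k,fy=k,interpolation=cv2.INTER_CUBIC)
A=f(t[165:235,210:320],7)   # 770x490
cv2.imwrite('pics/c1.png',A)
B=np.hstack([f(t[150:220,405:460],7),f(s[140:210,175:235],7)[:490,:415]])
cv2.imwrite('pics/c2.png',B)
```

```text
(no output)
```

View pics/c1.png

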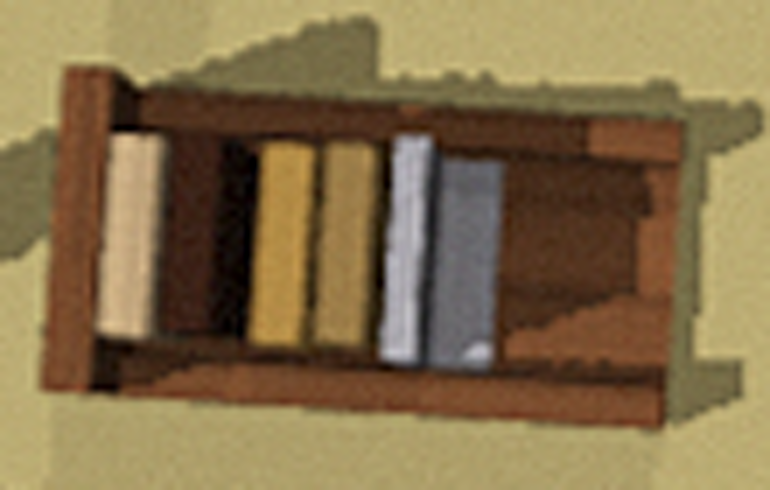

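View pics/c2.png

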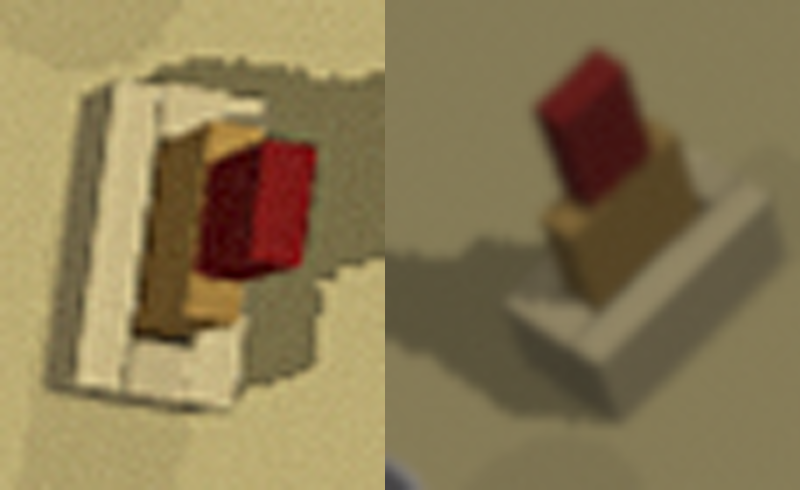

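```bash
cat > m.py <<'E'
from h import *
c=np.load('pics/top0.npz')
def P(o,pts,z):
    return np.array([ray(c,o[0]+(a+.5)/7-.5,o[1]+(b+.5)/7-.5,z)[:2]*1000 for a,b in pts]).round(1)
R=(210,165);B=(405,150)
def show(n,q):
    q=np.array(q);print(n,q.tolist())
show('redtop',P(B,[(265,140),(316,146),(300,268),(250,278)],.143))
show('shoulder ends',P(B,[(215,124),(268,128),(240,320),(183,318)],.09))
show('block top',P(B,[(120,80),(265,102),(235,408),(78,385)],.044))
show('yellow',P(R,[(262,143),(316,145),(305,346),(248,345)],.085))
show('ply',P(R,[(110,133),(165,136),(152,338),(98,336)],.085))
show('olive',P(R,[(328,143),(380,145),(368,347),(315,347)],.085))
show('brownR',P(R,[(222,140),(210,335)],.085))
show('stop',P(R,[(395,135),(434,137),(420,364),(380,360)],.084))
show('wall top',P(R,[(65,68),(115,70),(92,390),(42,390)],.08))
show('rail end',P(R,[(683,120),(662,428)],.03))
print([proj(c,[*p]) for p in [(.5,.1,0)]])
E
python3 m.py
```

```text
redtop [[598.2, -170.7], [596.3, -185.2], [561.6, -179.5], [558.9, -165.1]]
shoulder ends [[610.3, -173.9], [608.9, -190.0], [550.7, -179.6], [551.5, -162.3]]
block top [[631.1, -159.0], [623.6, -205.3], [526.1, -192.5], [533.9, -142.7]]
yellow [[577.2, 224.8], [576.4, 208.6], [515.9, 212.1], [516.4, 229.1]]
ply [[580.7, 270.4], [579.6, 253.9], [518.8, 257.8], [519.6, 273.9]]
olive [[577.0, 205.0], [576.2, 189.3], [515.4, 193.2], [515.6, 209.1]]
brownR [[578.2, 236.8], [519.5, 240.5]]
stop [[579.3, 184.9], [578.6, 173.1], [510.1, 177.7], [511.5, 189.7]]
wall top [[601.1, 284.9], [600.4, 269.8], [503.5, 276.6], [503.7, 291.6]]
rail end [[588.7, 97.0], [490.2, 104.8]]
[(np.float64(306.08449474842445), np.float64(221.43175554096365))]
```

>>> carry_out(xyz=[[-42, -24, -2], [-42, -24, -2], [-42, -24, -2], [-42, -24, -2], [-42, -24, -2], [-42, -24, -2], [-42, -24, -2], [-42, -24, -2], [-42, -24, -2], [-42, -24, -2]], twist=[0, 0, 0, 0, 0, 0, 0, 0, 0, 0])

```text
t: 1.1
tool_pos: [0.5283, 0.2562, 0.2438]
tcp_rot: [-3.134, -0.008, 2.848]
ft_force: [1.1, 0.8, 0.6]
grip_width: 0.0855
```

Run:
```python
from h import *
c=snap('wrist','w1'); print(np.linalg.inv(c['camera_from_world']).round(3).tolist(),c['fx'],r.get_obs()['tcp_rot'],r.get_obs()['tool_pos'])
for p in [(.547,.231,.085),(.579,-.175,.143)]: print(proj(c,p))
```

```text
[[0.289, 0.91, 0.298, 0.451], [0.957, -0.272, -0.098, 0.281], [-0.008, 0.314, -0.949, 0.386], [0.0, 0.0, 0.0, 1.0]] 340.1887006545003 [-3.12991597e+00 -1.04755331e-03  2.83556663e+00] [0.5350811  0.24604657 0.2440909 ]
(np.float64(298.9639572383889), np.float64(206.06504099349985))
(np.float64(-113.3399797650398), np.float64(377.1080506638368))
```

View pics/w1.png

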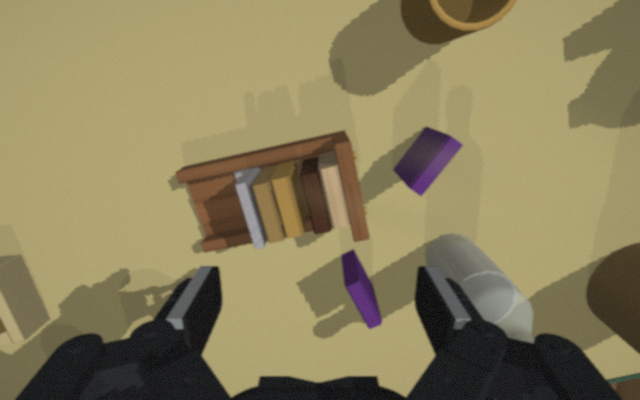

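The wrist view shows the row clearly: stop (250,208), olive (268,203), yellow (288,200), gap (~300,198), brown (315,195), ply (333,190). The gap matches the top-view estimate to within pixels, so I enlarge it.

Run:
```python
import cv2
t=cv2.imread('pics/w1.png')[145:245,235:355]
t=cv2.convertScaleAbs(t,alpha=1.6,beta=15)
cv2.imwrite('pics/w1c.png',cv2.resize(t,None,fx=6,fy=6,interpolation=cv2.INTER_CUBIC))
```

```text
(no output)
```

View pics/w1c.png

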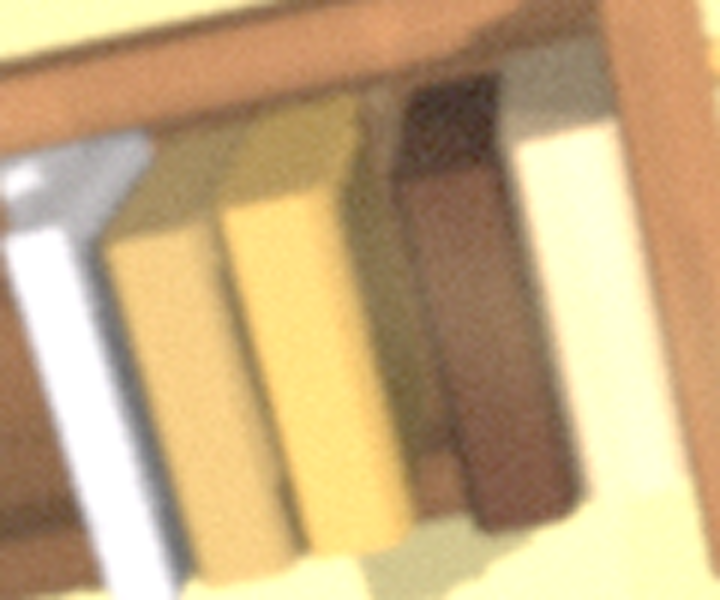

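Run:
```python
from h import *
c=np.load('pics/w1.npz')
def P(n,pts,z): print(n,np.array([ray(c,235+(a+.5)/6-.5,145+(b+.5)/6-.5,z)[:2]*1000 for a,b in pts]).round(1).tolist())
P('stop',[(8,235),(75,230),(178,598),(110,598)],.084)
P('olive',[(105,240),(213,220),(297,560),(200,582)],.085)
P('yellow',[(222,207),(340,187),(412,535),(305,552)],.085)
P('brown',[(403,178),(502,165),(580,505),(478,530)],.085)
P('ply',[(513,140),(615,118)],.085)
```

```text
stop [[509.9, 181.7], [512.1, 191.9], [575.4, 186.1], [572.2, 175.4]]
olive [[514.7, 196.0], [516.4, 213.0], [574.1, 207.2], [573.3, 190.8]]
yellow [[514.9, 215.0], [517.1, 233.2], [575.2, 226.3], [573.1, 208.8]]
brown [[518.5, 242.8], [520.8, 257.8], [577.8, 253.6], [577.3, 236.7]]
ply [[517.6, 260.5], [518.8, 276.2]]
```

>>> carry_out(xyz=[[0, -20, 0], [-12, -44, 0], [-12, -44, 0], [-12, -44, 0], [-12, -44, 0], [-12, -44, 0], [-12, -44, 0], [-12, -44, 0], [-12, -30, 0], [-6, -15, 0]], twist=[-8.5, 0, 0, 0, 0, 0, 0, 0, 0, 0])

```text
t: 2.15
tool_pos: [0.5744, -0.1516, 0.2435]
tcp_rot: [-3.128, -0.009, 2.989]
ft_force: [-0.7, -0.2, 0.8]
grip_width: 0.0854
```

```bash
cat >> h.py <<'E'
from scipy.spatial.transform import Rotation as Ro
def to(x,y,z,yaw):
    "shift in tool axes (mm) and twist (deg) to a target, mm and deg"
    o=r.get_obs(); q=Ro.from_euler('xyz',o['tcp_rot']); d=np.array([x,y,z])-o['tool_pos']*1000
    w=np.degrees(o['tcp_rot'][2]); print('t',o['t'],'pos',(o['tool_pos']*1000).round(1),'rpy',np.degrees(o['tcp_rot']).round(2),'F',o['ft_force'].round(1),'w',o['grip_width'])
    print('shift now',q.inv().apply(d).round(1),'shift after twist',(Ro.from_euler('xyz',[180,0,yaw],degrees=True).inv().apply(d)).round(1),'twist',round((w-yaw+180)%360-180,2))
E
python3 -c "
from h import *
to(579,-175,244,171.2)"
```

```text
t 2.15 pos [ 574.4 -151.6  243.5] rpy [-179.23   -0.49  171.23] F [-0.7 -0.2  0.8] w 0.08535869033765421
shift now [ -8.1 -22.4  -0.3] shift after twist [ -8.1 -22.4  -0.5] twist 0.03
```

>>> carry_out(xyz=[[-4, -11, 0], [-3, -7, 0], [-1, -3, 0], [0, 0, 0], [0, 0, 0], [0, 0, 0], [0, 0, 0], [0, 0, 0], [0, 0, 0], [0, 0, 0]], twist=[0, 0, 0, 0, 0, 0, 0, 0, 0, 0])

```text
t: 3.15
tool_pos: [0.5793, -0.1707, 0.2423]
tcp_rot: [-3.13, -0.012, 2.993]
ft_force: [-0.6, -0.4, -0.6]
grip_width: 0.0856
```

```bash
python3 -c "
from h import *
to(579,-175,244,171.2)
c=snap('wrist','w2')
to(579,-175,244,171.2)
u,v=map(int,proj(c,(.579,-.175,.12)));print(u,v)
a=c['image'][max(0,v-55):v+55,u-75:u+75,::-1];a=cv2.convertScaleAbs(a,alpha=1.4)
print(max(0,v-55),u-75);cv2.imwrite('pics/w2c.png',cv2.resize(a,None,fx=5,fy=5,interpolation=cv2.INTER_CUBIC))"
```

```text
t 3.15 pos [ 579.3 -170.7  242.3] rpy [-179.34   -0.66  171.46] F [-0.6 -0.4 -0.6] w 0.08562010849249649
shift now [-0.3 -4.3 -1.7] shift after twist [-0.4 -4.3 -1.7] twist 0.26
t 3.2 pos [ 579.3 -170.7  242.3] rpy [-179.34   -0.66  171.46] F [0.2 0.3 0.6] w 0.08538047747104194
shift now [-0.3 -4.3 -1.7] shift after twist [-0.4 -4.3 -1.7] twist 0.26
314 192
137 239
```

View pics/w2c.png

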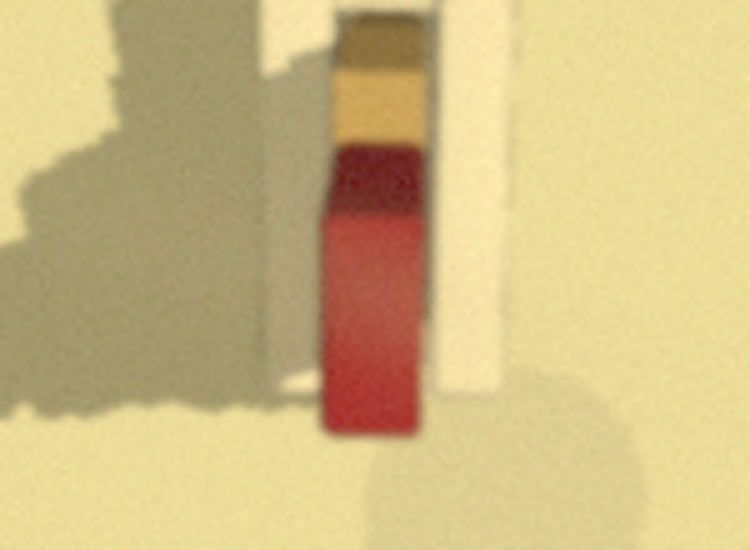

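```bash
python3 -c "
from h import *
c=np.load('pics/w2.npz')
q=np.array([ray(c,239+(a+.5)/5-.5,137+(b+.5)/5-.5,.143)*1000 for a,b in [(327,213),(422,213),(420,432),(322,432)]]);print(q.round(1),q.mean(0))
for i,j in((0,3),(1,2)): print(np.degrees(np.arctan2(*(q[j]-q[i])[1::-1])))
"
```

```text
[[ 560.8 -179.2  143. ]
 [ 562.8 -165.3  143. ]
 [ 597.  -170.6  143. ]
 [ 594.9 -185.5  143. ]] [ 578.89976367 -175.15008274  143.        ]
-10.513755626415117
-8.759665921104682
```

>>> carry_out(xyz=[[0, -4, 10], [0, -1, 20], [0, 0, 25], [0, 0, 25], [0, 0, 20], [0, 0, 12], [0, 0, 6], [0, 0, 0], [0, 0, 0], [0, 0, 0]], twist=[0.4, 0, 0, 0, 0, 0, 0, 0, 0, 0])

```text
t: 4.2
tool_pos: [0.5766, -0.1805, 0.1186]
tcp_rot: [-3.128, -0.009, 2.98]
ft_force: [-0.1, -0.1, -0.3]
grip_width: 0.0854
```

```bash
python3 -c "
from h import *
to(579,-175.1,98,171)"
```

```text
t 4.2 pos [ 576.6 -180.5  118.6] rpy [-179.25   -0.52  170.77] F [-0.1 -0.1 -0.3] w 0.08538487789411102
shift now [-1.7  6.  20.5] shift after twist [-1.5  5.7 20.6] twist -0.23
```

>>> carry_out(xyz=[[-1, 3, 7], [-0.5, 2, 7], [0, 0.5, 5], [0, 0, 1], [0, 0, 0], [0, 0, 0], [0, 0, 0], [0, 0, 0], [0, 0, 0], [0, 0, 0]], twist=[0, 0, 0, 0, 0, 0, 0, 0, 0, 0])

```text
t: 5.2
tool_pos: [0.5807, -0.1753, 0.0991]
tcp_rot: [-3.129, -0.005, 2.981]
ft_force: [-0.5, -0.6, 1.0]
grip_width: 0.0855
```

```bash
python3 -c "
from h import *
to(579,-175.1,98,171)"
```

```text
t 5.2 pos [ 580.7 -175.3   99.1] rpy [-179.26   -0.27  170.79] F [-0.5 -0.6  1. ] w 0.0855480567966469
shift now [ 1.7 -0.1  1.1] shift after twist [ 1.7 -0.1  1.1] twist -0.21
```

>>> carry_out(xyz=[[1.5, 0, 0.5], [0, 0, 0], [0, 0, 0], [0, 0, 0], [0, 0, 0], [0, 0, 0], [0, 0, 0], [0, 0, 0], [0, 0, 0], [0, 0, 0]], twist=[0, 0, 0, 0, 0, 0, 0, 0, 0, 0], hand=1, grip_force=60)

```text
t: 6.2
tool_pos: [0.5793, -0.1751, 0.0989]
tcp_rot: [-3.129, -0.004, 2.981]
ft_force: [0.5, 0.2, 0.3]
grip_width: 0.0156
```

```bash
python3 -c "
from h import *
to(579,-175.1,98,171)"
```

```text
t 6.2 pos [ 579.3 -175.1   98.9] rpy [-179.27   -0.24  170.79] F [0.5 0.2 0.3] w 0.015611870573708669
shift now [ 0.3 -0.1  0.9] shift after twist [ 0.3 -0.1  0.9] twist -0.21
```

>>> carry_out(xyz=[[0, 0, -5], [0, 0, -10], [0, 0, -12], [0, 0, -15], [0, 0, -20], [0, 0, -20], [0, 0, -20], [0, 0, -12], [0, 0, 0], [0, 0, 0]], twist=[0, 0, 0, 0, 0, 0, 0, 0, 0, 0])

```text
t: 7.2
tool_pos: [0.5803, -0.1741, 0.2248]
tcp_rot: [-3.129, -0.0, 2.98]
ft_force: [-0.4, 0.2, -1.4]
grip_width: 0.0154
```

```bash
python3 -c "
from h import *
to(547,234,206,175.8)"
```

```text
t 7.2 pos [ 580.3 -174.1  224.8] rpy [-1.7929e+02 -1.0000e-02  1.7075e+02] F [-0.4  0.2 -1.4] w 0.0154102597061322
shift now [ 98.5 397.7  13.9] shift after twist [ 63.1 404.6  18.8] twist -5.05
```

>>> carry_out(xyz=[[0, 10, 0], [6, 40, 0], [8, 48, 0], [8, 48, 0], [8, 48, 0], [8, 48, 0], [8, 48, 0], [8, 45, 0], [6, 30, 0], [2, 12, 0]], twist=[-5, 0, 0, 0, 0, 0, 0, 0, 0, 0])

```text
t: 8.2
tool_pos: [0.5401, 0.2141, 0.2071]
tcp_rot: [-3.121, -0.017, 3.061]
ft_force: [0.2, 0.3, -2.1]
grip_width: 0.0153
```

```bash
python3 -c "
from h import *
to(547,234,190,175.8)"
```

```text
t 8.2 pos [540.1 214.1 207.1] rpy [-178.81   -0.97  175.36] F [ 0.2  0.3 -2.1] w 0.01532156959843578
shift now [-5.5 20.8 16.6] shift after twist [-5.4 20.4 17.1] twist -0.44
```

>>> carry_out(xyz=[[-3, 10, 6], [-2, 6, 5], [-1, 3, 3], [0, 1, 1], [0, 0, 0], [0, 0, 0], [0, 0, 0], [0, 0, 0], [0, 0, 0], [0, 0, 0]], twist=[0, -0.4, 0, 0, 0, 0, 0, 0, 0, 0])

```text
t: 9.2
tool_pos: [0.5501, 0.2254, 0.1887]
tcp_rot: [-3.115, -0.018, 3.058]
ft_force: [0.6, -0.1, -1.5]
grip_width: 0.0155
```

```bash
python3 -c "
from h import *
c=snap('wrist','w3'); d=snap('top','t3')
to(547,234,190,175.8)
o=r.get_obs();T=o['tool_pos'];Q=Ro.from_euler('xyz',o['tcp_rot'])
for n,k in(('w',c),('t',d)):
  print(n,[np.round(proj(k,T+Q.apply(np.array(v)/1000)),1).tolist() for v in [(0,0,-44),(30,8,9),(-30,8,9),(30,-8,9),(-30,-8,9),(30,4,91),(-30,4,91)]], proj(k,(.547,.234,.085)))
a=c['image'][100:270,190:400,::-1];b=d['image'][165:235,210:320,::-1]
f=lambda a,k:cv2.resize(cv2.convertScaleAbs(a,alpha=1.5,beta=10),None,fx=k,fy=k,interpolation=cv2.INTER_CUBIC)
A=f(a,3.6);cv2.imwrite('pics/w3c.png',A)
cv2.imwrite('pics/t3c.png',f(b,7))"
```

```text
t 9.3 pos [550.  225.5 188.6] rpy [-178.49   -1.04  175.2 ] F [-0.3 -0.3 -1.7] w 0.015234822600053603
shift now [ 3.7  8.2 -1.5] shift after twist [ 3.6  8.2 -1.4] twist -0.6
w [[317.2, 331.6], [334.6, 201.1], [332.8, 309.0], [300.5, 201.1], [302.3, 309.0], [323.5, 162.8], [323.1, 240.9]] (np.float64(332.22290745950386), np.float64(195.6381404316992))
t [[235.2, 191.6], [234.7, 210.1], [237.4, 178.4], [243.2, 210.7], [245.9, 179.0], [243.8, 212.6], [246.3, 183.8]] (np.float64(242.6449283935467), np.float64(199.3262992085593))
```

View pics/t3c.png

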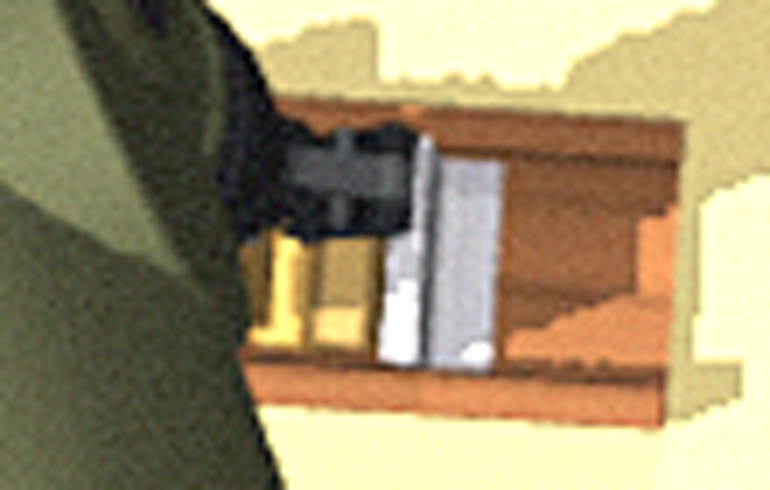

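View pics/w3c.png

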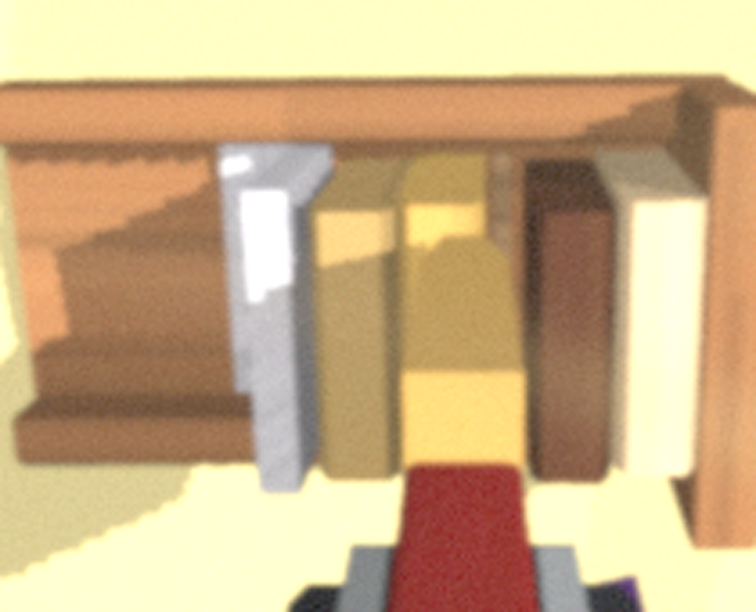

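The top view (242,199) is blocked by the arm. The wrist crop shows the template held straight, with its shoulder corners at crop (402,370) and (524,370), within 1 px of prediction. The gap lies just to its right, between yellow's edge (487,205) and brown's edge (527,210).

```bash
python3 -c "
from h import *
c=np.load('pics/w3.npz')
P=lambda n,pts,z:print(n,np.array([ray(c,190+(a+.5)/3.6-.5,100+(b+.5)/3.6-.5,z)[:2]*1000 for a,b in pts]).round(1).tolist())
P('yellow',[(404,205),(487,205)],.085);P('brown',[(527,210),(610,208),(608,475),(537,478)],.085);P('olive',[(316,210),(396,207),(392,475),(322,475)],.085);P('ply',[(628,200),(705,198),(690,470)],.085)
P('wall',[(710,108),(695,545)],.08);P('stop',[(290,190)],.084)
P('shoulder',[(402,370),(524,370),(402,462),(524,462)],.18)
o=r.get_obs();Q=Ro.from_euler('xyz',o['tcp_rot']);print('foot',o['tool_pos']*1000+Q.apply([0,0,91]), 'mid', o['tool_pos']*1000+Q.apply([0,0,9]));to(547,234,188,175.8)"
```

```text
yellow [[515.4, 213.9], [516.8, 230.8]]
brown [[518.4, 238.8], [519.3, 255.6], [577.9, 252.5], [577.5, 237.0]]
olive [[515.1, 195.9], [515.7, 212.2], [574.5, 205.5], [573.4, 190.2]]
ply [[518.0, 259.3], [518.8, 274.8], [578.0, 270.2]]
wall [[501.5, 277.0], [598.5, 271.5]]
stop [[510.7, 190.9]]
shoulder [[520.1, 220.1], [521.3, 236.0], [533.0, 218.8], [534.2, 235.1]]
foot [548.1710409  223.26357999  97.66240052] mid [549.83206879 225.29155606 179.6204892 ]
t 9.3 pos [550.  225.5 188.6] rpy [-178.49   -1.04  175.2 ] F [-0.3 -0.3 -1.7] w 0.015234822600053603
shift now [3.7 8.2 0.5] shift after twist [3.6 8.2 0.6] twist -0.6
```

>>> carry_out(xyz=[[0.5, 2, 0], [0.5, 2, 0], [0.5, 2, 0], [0.5, 2, 0], [0, 1.5, 0], [0, 0.5, 0], [0, 0, 0], [0, 0, 0], [0, 0, 0], [0, 0, 0]], twist=[-0.6, 0, 0, 0, 0, 0, 0, 0, 0, 0])

```text
t: 10.3
tool_pos: [0.5484, 0.2372, 0.1882]
tcp_rot: [-3.115, -0.019, 3.07]
ft_force: [0.0, -0.3, -1.3]
grip_width: 0.015
```

```bash
cat >> h.py <<'E'
def foot():
    o=r.get_obs();Q=Ro.from_euler('xyz',o['tcp_rot']);print('foot',(o['tool_pos']*1000+Q.apply([0,0,91])).round(1))
E
python3 -c "
from h import *
to(547,234,188,175.8);foot()"
```

```text
t 10.3 pos [548.4 237.2 188.2] rpy [-178.5    -1.07  175.92] F [ 0.  -0.3 -1.3] w 0.015026586766890433
shift now [ 1.2 -3.2  0.3] shift after twist [ 1.1 -3.3  0.2] twist 0.12
foot [546.5 234.9  97.3]
```

>>> carry_out(xyz=[[0, -1, 0], [0, -0.2, 1], [0, 0, 1.5], [0, 0, 1.5], [0, 0, 1.5], [0, 0, 1.5], [0, 0, 1.5], [0, 0, 1.5], [0, 0, 1.5], [0, 0, 1]], twist=[0, 0, 0, 0, 0, 0, 0, 0, 0, 0])

```text
t: 11.3
tool_pos: [0.548, 0.2352, 0.1746]
tcp_rot: [-3.115, -0.019, 3.07]
ft_force: [0.5, -0.1, -1.3]
grip_width: 0.0154
```

```bash
python3 -c "
from h import *
to(547,234,188,175.8);foot();print(r.get_obs()['wrist_torque'].round(2))"
```

```text
t 11.3 pos [548.  235.2 174.6] rpy [-178.49   -1.08  175.89] F [ 0.5 -0.1 -1.3] w 0.015371566418805613
shift now [  1.2  -1.6 -13.4] shift after twist [  0.9  -1.3 -13.4] twist 0.09
foot [546.1 233.   83.6]
[ 0.01 -0.06 -0.01]
```

>>> carry_out(xyz=[[0, 0, 1], [0, 0, 1], [0, 0, 1], [0, 0, 1], [0, 0, 1], [0, 0, 1], [0, 0, 1], [0, 0, 1], [0, 0, 0], [0, 0, 0]], twist=[0, 0, 0, 0, 0, 0, 0, 0, 0, 0])

```text
t: 12.3
tool_pos: [0.5479, 0.2347, 0.1658]
tcp_rot: [-3.115, -0.019, 3.07]
ft_force: [0.6, -0.9, -1.0]
grip_width: 0.0152
```

```bash
python3 -c "
from h import *
c=snap('wrist','w4')
to(547,234,188,175.8);foot();print(r.get_obs()['wrist_torque'].round(2))
a=c['image'][100:270,190:400,::-1]
cv2.imwrite('pics/w4c.png',cv2.resize(cv2.convertScaleAbs(a,alpha=1.7,beta=15),None,fx=3.6,fy=3.6,interpolation=cv2.INTER_CUBIC))"
```

```text
t 12.35 pos [547.9 234.7 165.8] rpy [-178.46   -1.08  175.88] F [-0.1 -0.6 -2. ] w 0.01511184327173522
shift now [  1.3  -1.3 -22.2] shift after twist [  0.8  -0.7 -22.2] twist 0.08
foot [546.  232.4  74.8]
[-0.03  0.   -0.02]
```

View pics/w4c.png

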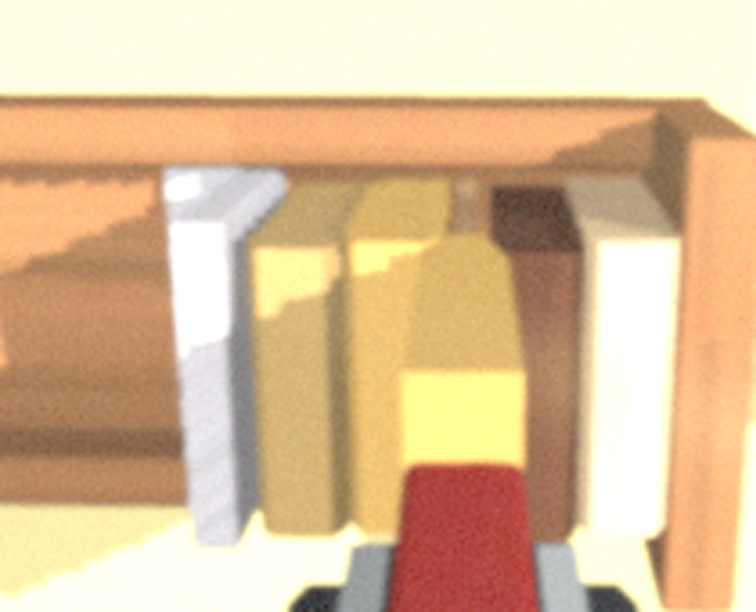

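The foot (crop ~(465,240)) sits in the gap between yellow (448) and brown (492), already 10 mm below the board tops with no load. I keep easing down.

>>> carry_out(xyz=[[0, 0, 1], [0, 0, 1], [0, 0, 1], [0, 0, 1], [0, 0, 1], [0, 0, 1], [0, 0, 1], [0, 0, 1], [0, 0, 1], [0, 0, 1]], twist=[0, 0, 0, 0, 0, 0, 0, 0, 0, 0])

```text
t: 13.35
tool_pos: [0.5482, 0.2328, 0.1555]
tcp_rot: [-3.113, -0.018, 3.069]
ft_force: [0.0, -1.0, -0.2]
grip_width: 0.0152
```

```bash
python3 -c "
from h import *
to(547,234,188,175.8);foot();print(r.get_obs()['wrist_torque'].round(2))"
```

```text
t 13.35 pos [548.2 232.8 155.5] rpy [-178.36   -1.03  175.81] F [ 0.  -1.  -0.2] w 0.015215850312005114
shift now [  1.9   0.2 -32.5] shift after twist [  1.3   1.1 -32.5] twist 0.01
foot [546.4 230.3  64.6]
[-0.41 -0.02 -0.06]
```

>>> carry_out(xyz=[[0, 0, 1], [0, 0, 1], [0, 0, 1], [0, 0, 1], [0, 0, 1], [0, 0, 1], [0, 0, 1], [0, 0, 1], [0, 0, 1], [0, 0, 1]], twist=[0, 0, 0, 0, 0, 0, 0, 0, 0, 0])

```text
t: 14.35
tool_pos: [0.5494, 0.2317, 0.1474]
tcp_rot: [-3.113, -0.015, 3.068]
ft_force: [-0.7, -2.3, 2.4]
grip_width: 0.0153
```

```bash
python3 -c "
from h import *
to(547,234,188,175.8);foot();print(r.get_obs()['wrist_torque'].round(2))"
```

```text
t 14.35 pos [549.4 231.7 147.4] rpy [-178.38   -0.85  175.78] F [-0.7 -2.3  2.4] w 0.01529477917543206
shift now [  3.2   1.  -40.6] shift after twist [  2.6   2.1 -40.6] twist -0.02
foot [547.9 229.2  56.5]
[-0.56  0.07  0.06]
```

>>> carry_out(xyz=[[0, 0, 1.2], [0, 0, 1.2], [0, 0, 1.2], [0, 0, 1.2], [0, 0, 1.2], [0, 0, 1.2], [0, 0, 1.2], [0, 0, 1.2], [0, 0, 1.2], [0, 0, 1.2]], twist=[0, 0, 0, 0, 0, 0, 0, 0, 0, 0])

```text
t: 15.35
tool_pos: [0.5497, 0.2312, 0.1342]
tcp_rot: [-3.114, -0.014, 3.068]
ft_force: [-0.7, -2.6, 2.7]
grip_width: 0.0154
```

```bash
python3 -c "
from h import *
to(547,234,188,175.8);foot();print(r.get_obs()['wrist_torque'].round(2))"
```

```text
t 15.35 pos [549.7 231.2 134.2] rpy [-178.39   -0.8   175.77] F [-0.7 -2.6  2.7] w 0.015440914249195251
shift now [  3.6   1.1 -53.8] shift after twist [  2.9   2.6 -53.8] twist -0.03
foot [548.2 228.8  43.3]
[-0.55  0.02  0.  ]
```

>>> carry_out(xyz=[[0, 0, 1.2], [0, 0, 1.2], [0, 0, 1.2], [0, 0, 1.2], [0, 0, 1.2], [0, 0, 1.2], [0, 0, 1.2], [0, 0, 1.2], [0, 0, 1.2], [0, 0, 1.2]], twist=[0, 0, 0, 0, 0, 0, 0, 0, 0, 0])

```text
t: 16.35
tool_pos: [0.5481, 0.2309, 0.119]
tcp_rot: [-3.112, -0.017, 3.068]
ft_force: [-0.1, -1.5, -0.4]
grip_width: 0.015
```

```bash
python3 -c "
from h import *
to(547,234,188,175.8);foot();print(r.get_obs()['wrist_torque'].round(2))"
```

```text
t 16.35 pos [548.1 230.9 119. ] rpy [-178.33   -0.97  175.78] F [-0.1 -1.5 -0.4] w 0.014994871652986718
shift now [  2.5   1.  -69.1] shift after twist [  1.4   3.  -69. ] twist -0.02
foot [546.4 228.4  28. ]
[-0.34 -0.04  0.03]
```

>>> carry_out(xyz=[[0, 0, 0.6], [0, 0, 0.6], [0, 0, 0.6], [0, 0, 0.6], [0, 0, 0.6], [0, 0, 0.6], [0, 0, 0.6], [0, 0, 0.6], [0, 0, 0.6], [0, 0, 0.6]], twist=[0, 0, 0, 0, 0, 0, 0, 0, 0, 0])

```text
t: 17.35
tool_pos: [0.5476, 0.2307, 0.1121]
tcp_rot: [-3.112, -0.018, 3.068]
ft_force: [-0.0, -1.2, 0.3]
grip_width: 0.0153
```

```bash
python3 -c "
from h import *
to(547,234,188,175.8);foot();print(r.get_obs()['wrist_torque'].round(2))"
```

```text
t 17.35 pos [547.6 230.7 112.1] rpy [-178.32   -1.01  175.78] F [-0.  -1.2  0.3] w 0.015328790125507145
shift now [  2.2   1.  -75.9] shift after twist [  0.9   3.2 -75.9] twist -0.02
foot [545.8 228.2  21.2]
[-0.32  0.04  0.  ]
```

>>> carry_out(xyz=[[0, 0, 0.5], [0, 0, 0.5], [0, 0, 0.5], [0, 0, 0.5], [0, 0, 0.5], [0, 0, 0.5], [0, 0, 0.5], [0, 0, 0.5], [0, 0, 0.5], [0, 0, 0.5]], twist=[0, 0, 0, 0, 0, 0, 0, 0, 0, 0])

```text
t: 18.35
tool_pos: [0.5476, 0.2306, 0.1069]
tcp_rot: [-3.112, -0.018, 3.068]
ft_force: [-0.2, -2.4, 0.5]
grip_width: 0.0152
```

```bash
python3 -c "
from h import *
to(547,234,188,175.8);foot();print(r.get_obs()['wrist_torque'].round(2))"
```

```text
t 18.35 pos [547.6 230.6 106.9] rpy [-178.33   -1.01  175.78] F [-0.2 -2.4  0.5] w 0.015241030937227045
shift now [  2.3   0.9 -81.2] shift after twist [  0.8   3.3 -81.1] twist -0.02
foot [545.8 228.1  15.9]
[-0.34  0.1   0.05]
```

>>> carry_out(xyz=[[0, 0, 0.4], [0, 0, 0.4], [0, 0, 0.4], [0, 0, 0.4], [0, 0, 0.4], [0, 0, 0.4], [0, 0, 0.4], [0, 0, 0.4], [0, 0, 0.4], [0, 0, 0.4]], twist=[0, 0, 0, 0, 0, 0, 0, 0, 0, 0])

```text
t: 19.35
tool_pos: [0.548, 0.2305, 0.1035]
tcp_rot: [-3.113, -0.017, 3.068]
ft_force: [-1.3, -1.4, 2.3]
grip_width: 0.0153
```

```bash
python3 -c "
from h import *
to(547,234,188,175.8);foot();print(r.get_obs()['wrist_torque'].round(2))"
```

```text
t 19.35 pos [548.  230.5 103.5] rpy [-178.36   -0.96  175.76] F [-1.3 -1.4  2.3] w 0.01526212908886705
shift now [  2.6   1.  -84.6] shift after twist [  1.2   3.5 -84.5] twist -0.04
foot [546.2 228.   12.5]
[-0.38  0.18  0.07]
```

>>> carry_out(xyz=[[0, 0, 0.4], [0, 0, 0.4], [0, 0, 0.4], [0, 0, 0.4], [0, 0, 0.4], [0, 0, 0], [0, 0, 0], [0, 0, 0], [0, 0, 0], [0, 0, 0]], twist=[0, 0, 0, 0, 0, 0, 0, 0, 0, 0])

```text
t: 20.35
tool_pos: [0.548, 0.2304, 0.1034]
tcp_rot: [-3.114, -0.016, 3.068]
ft_force: [-0.9, -3.0, 3.3]
grip_width: 0.0154
```

```bash
python3 -c "
from h import *
to(547,234,188,175.8);foot();print(r.get_obs()['wrist_torque'].round(2))"
```

```text
t 20.35 pos [548.  230.4 103.4] rpy [-178.39   -0.94  175.76] F [-0.9 -3.   3.3] w 0.015443460591894654
shift now [  2.7   1.1 -84.7] shift after twist [  1.3   3.5 -84.6] twist -0.04
foot [546.3 228.   12.4]
[-0.47  0.27  0.04]
```

Descent stopped at foot z ≈ 12.4 mm: another 2 mm commanded gave no travel and the force rose, so this is the strip. I ramp the press.

>>> carry_out(xyz=[[0, 0, 0.3], [0, 0, 0.4], [0, 0, 0.5], [0, 0, 0.5], [0, 0, 0.5], [0, 0, 0.5], [0, 0, 0.5], [0, 0, 0.5], [0, 0, 0.5], [0, 0, 0.5]], twist=[0, 0, 0, 0, 0, 0, 0, 0, 0, 0])

```text
t: 21.35
tool_pos: [0.548, 0.2304, 0.1033]
tcp_rot: [-3.114, -0.016, 3.068]
ft_force: [-2.5, -2.3, 5.9]
grip_width: 0.0156
```

```bash
python3 -c "
from h import *
to(547,234,188,175.8);foot();print(r.get_obs()['wrist_torque'].round(2))"
```

```text
t 21.35 pos [548.  230.4 103.3] rpy [-178.44   -0.94  175.77] F [-2.5 -2.3  5.9] w 0.015556814011106894
shift now [  2.7   1.2 -84.7] shift after twist [  1.3   3.5 -84.7] twist -0.03
foot [546.4 228.1  12.3]
[-0.63  0.53  0.  ]
```

>>> carry_out(xyz=[[0, 0, 0.7], [0, 0, 0.8], [0, 0, 0.9], [0, 0, 1], [0, 0, 1], [0, 0, 1], [0, 0, 1], [0, 0, 1], [0, 0, 1], [0, 0, 1]], twist=[0, 0, 0, 0, 0, 0, 0, 0, 0, 0])

```text
t: 22.35
tool_pos: [0.5481, 0.2304, 0.1032]
tcp_rot: [-3.116, -0.016, 3.068]
ft_force: [-2.5, -2.6, 9.2]
grip_width: 0.0155
```

```bash
python3 -c "
from h import *
to(547,234,188,175.8);foot();print(r.get_obs()['wrist_torque'].round(2))"
```

```text
t 22.35 pos [548.1 230.4 103.2] rpy [-178.54   -0.93  175.79] F [-2.5 -2.6  9.2] w 0.015481887827263046
shift now [  2.7   1.3 -84.8] shift after twist [  1.3   3.5 -84.8] twist -0.01
foot [546.5 228.2  12.2]
[-0.83  0.79 -0.02]
```

>>> carry_out(xyz=[[0, 0, 1.2], [0, 0, 1.3], [0, 0, 1.4], [0, 0, 1.4], [0, 0, 1.4], [0, 0, 1.4], [0, 0, 1.4], [0, 0, 1.4], [0, 0, 1.4], [0, 0, 1.4]], twist=[0, 0, 0, 0, 0, 0, 0, 0, 0, 0])

```text
t: 23.35
tool_pos: [0.5482, 0.2304, 0.1031]
tcp_rot: [-3.118, -0.016, 3.069]
ft_force: [-4.1, -4.0, 10.7]
grip_width: 0.0154
```

```bash
python3 -c "
from h import *
to(547,234,188,175.8);foot();print(r.get_obs()['wrist_torque'].round(2))"
```

```text
t 23.35 pos [548.2 230.4 103.1] rpy [-178.67   -0.9   175.82] F [-4.1 -4.  10.7] w 0.015435705578710794
shift now [  2.8   1.6 -84.9] shift after twist [  1.5   3.5 -84.9] twist 0.02
foot [546.7 228.4  12.2]
[-0.98  0.92  0.  ]
```

>>> carry_out(xyz=[[0, 0, 1.5], [0, 0, 1.6], [0, 0, 1.6], [0, 0, 1.6], [0, 0, 1.6], [0, 0, 1.6], [0, 0, 1.6], [0, 0, 1.6], [0, 0, 1.6], [0, 0, 1.6]], twist=[0, 0, 0, 0, 0, 0, 0, 0, 0, 0])

```text
t: 24.35
tool_pos: [0.5484, 0.2303, 0.1031]
tcp_rot: [-3.121, -0.015, 3.069]
ft_force: [-4.9, -3.4, 11.8]
grip_width: 0.0152
```

```bash
python3 -c "
from h import *
to(547,234,188,175.8);foot();print(r.get_obs()['wrist_torque'].round(2))"
```

```text
t 24.35 pos [548.4 230.3 103.1] rpy [-178.84   -0.86  175.83] F [-4.9 -3.4 11.8] w 0.015249551289178008
shift now [  2.9   1.9 -84.9] shift after twist [  1.7   3.6 -84.9] twist 0.03
foot [546.9 228.6  12.1]
[-0.93  1.06 -0.05]
```

>>> carry_out(xyz=[[0, 0, 1], [0, 0, 0.5], [0, 0, 0], [0, 0, 0], [0, 0, 0], [0, 0, 0], [0, 0, 0], [0, 0, 0], [0, 0, 0], [0, 0, 0]], twist=[0, 0, 0, 0, 0, 0, 0, 0, 0, 0])

```text
t: 25.35
tool_pos: [0.5483, 0.2303, 0.1033]
tcp_rot: [-3.122, -0.015, 3.069]
ft_force: [-1.1, -3.1, 5.3]
grip_width: 0.015
```

>>> carry_out(xyz=[[0, 0, 0], [0, 0, 0], [0, 0, 0], [0, 0, 0], [0, 0, 0], [0, 0, 0], [0, 0, 0], [0, 0, 0], [0, 0, 0], [0, 0, 0]], twist=[0, 0, 0, 0, 0, 0, 0, 0, 0, 0], hand=0, grip_force=20)

```text
t: 26.35
tool_pos: [0.5479, 0.2335, 0.1014]
tcp_rot: [-3.125, -0.015, 3.071]
ft_force: [0.2, -0.2, -0.3]
grip_width: 0.0852
```

```bash
python3 -c "
from h import *
to(547,234,188,175.8);print(r.get_obs()['wrist_torque'].round(2))"
```

```text
t 26.35 pos [547.9 233.5 101.4] rpy [-179.05   -0.86  175.95] F [ 0.2 -0.2 -0.3] w 0.08517331683654025
shift now [  2.2  -1.  -86.6] shift after twist [  0.9   0.4 -86.6] twist 0.15
[ 0.04  0.01 -0.  ]
```

Released. Next I retreat straight up and then aside, so the cameras can see the row.

>>> carry_out(xyz=[[0, 0, -6], [0, 0, -12], [0, 0, -15], [0, 0, -20], [0, 0, -20], [0, 0, -20], [0, 0, -12], [0, 0, -5], [0, 0, 0], [0, 0, 0]], twist=[0, 0, 0, 0, 0, 0, 0, 0, 0, 0])

```text
t: 27.35
tool_pos: [0.551, 0.2355, 0.2241]
tcp_rot: [-3.129, -0.009, 3.07]
ft_force: [0.5, 0.5, -0.5]
grip_width: 0.0853
```

```bash
python3 -c "
from h import *
c=snap('wrist','w5');d=snap('scene','s5')
to(547,234,188,175.8)
u,v=map(int,proj(c,(.547,.230,.1)));print(u,v);u0,v0=max(0,u-70),max(0,v-70)
p,q=map(int,proj(d,(.547,.230,.09)));print(p,q,'off',u0,v0,p-45,q-55)
f=lambda a,k:cv2.resize(cv2.convertScaleAbs(a[:,:,::-1],alpha=1.5,beta=10),None,fx=k,fy=k,interpolation=cv2.INTER_CUBIC)
A=f(c['image'][v0:v0+140,u0:u0+140],3);B=f(d['image'][q-55:q+45,p-45:p+45],4.2)
cv2.imwrite('pics/f5.png',np.hstack([A,B[:420]]))"
```

```text
t 27.45 pos [550.8 235.4 223.6] rpy [-179.23   -0.58  175.93] F [-0.2 -0.3 -0.9] w 0.08575905104541126
shift now [ 3.3 -1.2 35.7] shift after twist [ 3.7 -1.7 35.6] twist 0.13
312 187
352 211 off 242 117 307 156
```

View pics/f5.png

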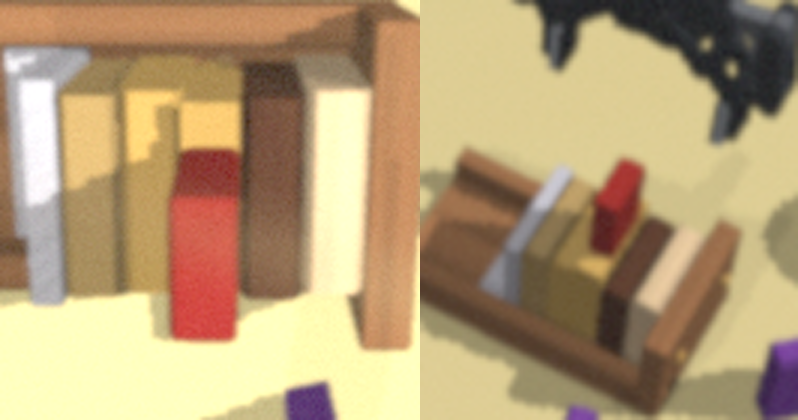

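```bash
python3 -c "
from h import *
c=np.load('pics/w5.npz')
P=lambda pts,z:np.array([ray(c,242+(a+.5)/3-.5,117+(b+.5)/3-.5,z)[:2]*1000 for a,b in pts]).round(1)
t=P([(172,195),(238,195),(236,338),(172,338)],.147);print(t.tolist(),t.mean(0))
b=P([(180,152),(240,152)],.094);print(b.tolist(),b.mean(0))
s=P([(182,100),(241,100)],.094);print(s.tolist(),s.mean(0))
print('yaw',[np.degrees(np.arctan2(*(t[i]-t[j])[::-1])) for i,j in((3,0),(2,1))])
print('front mid top',t[:2].mean(0))
print('brown',P([(247,95),(302,97),(300,295),(246,292)],.085).tolist(),'ply',P([(308,88),(367,88),(362,290),(303,290)],.085).tolist(),'yel',P([(125,88),(182,88)],.085).tolist(),'olive',P([(62,92),(120,92),(120,290),(65,290)],.085).tolist())"
```

```text
[[529.2, 223.6], [530.1, 238.2], [564.5, 235.4], [563.6, 220.5]] [546.85  229.425]
[[531.3, 222.0], [532.4, 238.3]] [531.85 230.15]
[[517.1, 223.8], [518.2, 239.6]] [517.65 231.7 ]
yaw [np.float64(-5.149373258164982), np.float64(-4.653351587268361)]
front mid top [529.65 230.9 ]
brown [[518.5, 241.2], [520.1, 256.3], [578.6, 252.9], [576.6, 237.1]] ply [[517.7, 258.1], [518.8, 274.3], [578.2, 271.2], [577.1, 253.9]] yel [[514.3, 207.7], [515.4, 223.4]] olive [[514.2, 190.1], [515.3, 206.2], [573.5, 200.1], [572.5, 183.8]]
```

```bash
python3 -c "
from h import *
o=r.get_obs();print(o['t'],o['ft_force'].round(1));print(r.finish_job())"
```

```text
27.45 [-0.2 -0.3 -0.9]
the job is handed in; nothing more can be done
None
```

I moved the red-gripped template from the pale block into the gap between the dark brown and yellow boards and released it, then handed the job in at about 27.5 s.

- **Insertion:** The highest sideways or downward reading on the way in was about 3 N. Downward travel stopped at a foot height of about 12 mm, roughly 2 mm above the rack floor, so I took that as the strip.
- **Press:** I pressed for about 2 s. The wrist read 10.7 N and then 11.8 N at the ends of those two calls, or roughly 12 to 13 N on the strip once the template's weight is added. Readings come only at the end of each call, so brief peaks in between were not seen; none read over 12 N.
- **Final wrist image:** The template leans about 0.6° and its yaw is about -4.9°, against about -4.2° for the boards. All four boards look upright, and the arm was clear with almost no load.
- **Disagreements:** The camera estimates of the gap centre differed by about 2 mm. The tool picked up about 1.5° of tilt while carrying the template, and it eased partly during the press.
- **Not checked:** The mugs, cup and bottle were not looked at again at the end. The arm's path stayed clear of them.

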